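# Wind the screw press open to its top stop

## Task

Open the small screw press so the knife blank under it comes free: take the crank knob of the handwheel, wind it counter-clockwise, letting your hand rise with the screw, until you feel it come up firmly against its top stop, without forcing it or straining the wheel. Then wind it back half a turn so it cannot jam, and let go. Do not disturb the blank or the things lying on the bench.

Things in the scene. Friction and masses are not known exactly. Their poses are not given: they have to be found in the camera images.
- press: Bench screw press, fixed to the bench: grey base plate 150 x 230 x 30 mm (x, y, z), a steel anvil on it (top 50 mm above the bench), two round columns at y = -85 and +85 mm, and across them a grey crosshead (55 x 215 mm, its column nuts reach 188 mm above the bench) with the screw's nut in its middle. Origin: centre of the underside, on the screw's axis, at bench height. z up.
- hub: Black hub, 36 mm wide, on top of the screw. Origin on the press's axis, 20 mm below its top, 208 to 218 mm above the bench at first. Right-hand thread: counter-clockwise seen from above raises it 10 mm a turn; it stays where left. Solid stop after 1.1 to 1.7 turns; its angle and height differ each time: it must be felt. Turning takes 4 N at the knob.
- wheel: Dark steel handwheel: ring of mean radius 62 mm, bar 16 mm thick, three spokes. Unstrained, its frame is the hub's; the ring lies 0 to 16 mm above that origin, x points to the knob, z up. Its stiff rubber mount gives 1 mm up or down per 10 N, and 0.024 rad of turn (1.5 mm at the knob) per 10 N at the knob, so force at the stop climbs 7 N per mm. 10 to 20 N is firm; 26 N strains it.
- knob_mid (a point): Middle of the crank knob: an upright black plastic cylinder, 21 mm diameter, 46 mm tall, standing on the handwheel's ring 62 mm from the axis. This point is on the knob's axis 23 mm below its top and 41 mm above the hub's origin. The knob spins freely on its own upright axis, so the hand may keep its heading while it goes round. It rises with the wheel.
- blank: Steel knife blank, about 220 mm long, 32 mm wide, 5 mm thick, lying loose on the anvil under the ram. Stays there. Origin: on its underside, under the ram.
- hatchet: Hatchet with light wooden handle, about 340 mm long, lying on the bench to one side of the press. Bystander.
- tube: Offcut of dark square steel tube, 160 x 50 x 50 mm, lying on the bench. Bystander.
- hammer: Hammer with wooden handle, about 260 mm long, lying on the bench. Bystander.

How it is judged:
By the outcome, as a careful person would: the job done as asked, in the order asked, and still so for the second after the job is handed in, with the robot touching nothing.
It also fails if it takes over 67 s, if anything falls off the work surface, if the arm or the gripper's body presses on something with over 40 N, if the wrist force passes 120 N, or if a joint passes its speed limit or range.

## Robot

A 6-joint arm with a two-finger parallel gripper is mounted at the origin on the work surface. World frame = base frame: x ahead of the robot, y to its left, z up, the work surface at z = 0. Lengths are in m, angles in degrees, forces in N, time in s.
With the tool pointing down it reaches from about 0.4 to 0.825 m from the base axis. Payload 7 kg.
Tool frame: the origin (TCP) lies on the centre line of the jaws, within the pads' length; the fingertips stand 19 mm ahead of it and the grasp point (between the pads) is the TCP; z points along the fingers, y is the line along which they close (so a half turn about z gives the same grasp; the last joint's range is limited). The gripper opens to 88 mm and grips with 3 to 60 N. Pads are 19 mm wide; open, the fingers measure 130 mm over their backs; the gripper's body (78 mm by 193 mm) begins 47 mm behind the grasp point.
Start: joints at [-58.264, 20.546, 0.682, 0, -70.136, -16.507], TCP at [0.177, -0.651, 0.246] pointing down, gripper open.
Joint ranges: [-176.03, 176.03], [-82.01, 121.73], [-58.28, 71.71], [-173.87, 95.51], [-174.79, -0.11], [-173.66, 173.66]. Speed limits (degrees/s): [136.94, 136.94, 172.46, 180, 180, 180].

## Interface

Orientations are given as [roll, pitch, yaw] about the fixed x, y, z axes, in that order (R = Rz(yaw) Ry(pitch) Rx(roll)).
In Python, from plant import get_state, capture, close_job gives the robot as it stands.
- The arm moves only by the tool apply_moves, never from a script. Its argument "targets" is a list of rows, each a list of 7 numbers: the opening, from 0 (shut) to 1 (fully open), then the shift along the tool's x, y, z normalised to -1 to 1, where 1 is 1000 mm, then the turn, a rotation vector about the tool's x, y, z normalised to -1 to 1, where 1 is 90 degrees. In form: [[claw, tx, ty, tz, ax, ay, az], ...]. A call has 1 to 20 rows; each row shifts and turns the commanded pose from where the row before left it, along the tool's axes as they then stand; what a row does not reach is not made up. A row lasts 1/12 s, in which the tool goes at most 41.7 mm and 7.16 degrees, less where a joint would pass 70% of its speed; a pose out of reach is approached as far as the arm can. A call with a number of a shift or a turn outside -1 to 1 is refused whole. A call with a gripper value outside its range is refused whole. The fingers move at their own pace and stop on an object; "newtons" is the grip in N (left out, the last holds). Time passes only in rows, so rows that do not move let the fingers close. It gives the time, the measured TCP pose, the force, the opening and the grip force at its end, in the units of the state.
- get_state(): the state, without advancing time (a new reading comes with each control period).
- capture(name): name is "scene" or "top"; returns a dict with "frame" (400x640x3 uint8, red, green, blue), "range_z" (400x640 float32, m along the optical axis (not along the pixel's ray), 0 where there is no reading), "camera_matrix" (3x3 intrinsics, pixels), "T" (4x4, takes a point from camera to world coordinates). Camera axes: x right, y down, z forward; pixel columns grow to the right and rows downward; lengths in m; the calibration is good to about 2 mm. A picture is of the moment at which its call begins.
- close_job(): hands the job in; it is judged then, once.
The state is a dict: "time_s": time; "joints": joint angles; "qd": joint speeds; "joint_torque": joint torques, N m; "tcp_pos": TCP position; "eef_rot": TCP orientation; "contact_force": force on the tool from outside, world axes, zero at the start; "moment": the same for the moment, N m; "gripper_width": finger opening in m; "gripper_force": force on a finger pad.
Only numpy, scipy, OpenCV 4.12 (cv2) and the standard library are available. Lean on these libraries where they do the work, as an engineer would, in place of code of your own. Each camera call takes 0.05 s, during which the arm holds its last target. There are 200 camera calls.

## Working session

There is one attempt and no reset: what is moved stays moved. The work goes in short steps, Python scripts to look and compute and a tool call to move; the robot and the scene stay as the last step left them, time stands still between calls to the robot, and variables do not carry over. Pictures are saved under pics/ and viewed, at most 10 in all, crops included, and the job is handed in when it is done.

Besides the shell and the picture viewer there is one more tool, called after "Call:" in YAML: its name, and indented under it one key for each argument. apply_moves: Moves the arm, as the interface text tells. Scaled input: -1 to 1 covers 1000 mm each way for a shift and 90 degrees each way for a turn. Its arguments: {"type":"object","properties":{"targets":{"type":"array","items":{"type":"array","items":{"type":"number"}}},"newtons":{"type":"number"}},"required":["targets"]}

```bash
mkdir -p pics; python3 - <<'E'
from plant import *
import cv2,numpy as np
s=get_state();print(s)
for n in("scene","top"):
    c=capture(n);cv2.imwrite(f"pics/{n}0.png",c["frame"][:,:,::-1]);np.savez(f"{n}0.npz",**c);print(c["camera_matrix"],c["T"])
E
```

```text
{'time_s': 0.0, 'joints': array([-5.82650961e+01,  2.05895570e+01,  6.33946662e-01, -2.07376905e-02,
       -7.01346669e+01, -1.65040972e+01]), 'qd': array([ 0.03823791, -0.03735063, -0.05805535, -0.10955831,  0.06413994,
        0.05771977]), 'joint_torque': array([ 2.75812827e-04, -5.82719886e+01,  2.93051594e+01,  6.99706793e+00,
        7.03178113e-03, -9.70552696e-05]), 'tcp_pos': array([ 0.17715855, -0.6508671 ,  0.24464322]), 'eef_rot': array([ 1.79907904e+02, -6.95721021e-03, -1.64776250e+02]), 'contact_force': array([ 0.59919022, -0.01657828, -0.72107283]), 'moment': array([ 0.02498217,  0.03252832, -0.01262436]), 'gripper_force': 0.0, 'gripper_width': 0.08782779281461178}
[[384.18675705   0.         325.51764363]
 [  0.         384.18675705 195.11452013]
 [  0.           0.           1.        ]] [[-0.38279034  0.70664732 -0.59508077  1.18672535]
 [ 0.92371283  0.30324567 -0.23408689  0.25014668]
 [ 0.01503879 -0.63928995 -0.7688187   0.95598453]
 [ 0.          0.          0.          1.        ]]
[[369.70655254   0.         321.31209548]
 [  0.         369.70655254 200.04855279]
 [  0.           0.           1.        ]] [[ 0.0282343  -0.9963955   0.07999271  0.46162247]
 [-0.99956648 -0.02881102 -0.00606442  0.03399287]
 [ 0.00834724 -0.07978681 -0.996777    1.12487846]
 [ 0.          0.          0.          1.        ]]
```

View pics/scene0.png

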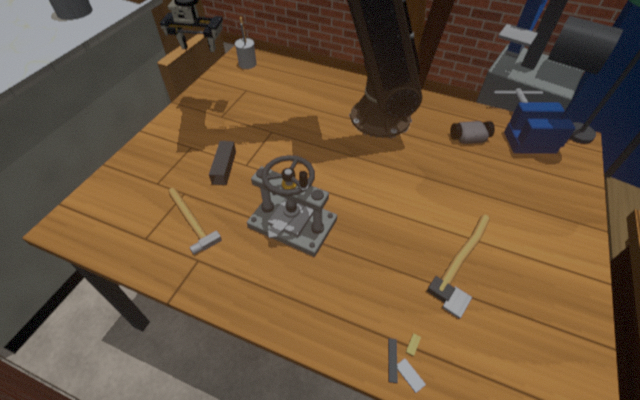

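View pics/top0.png

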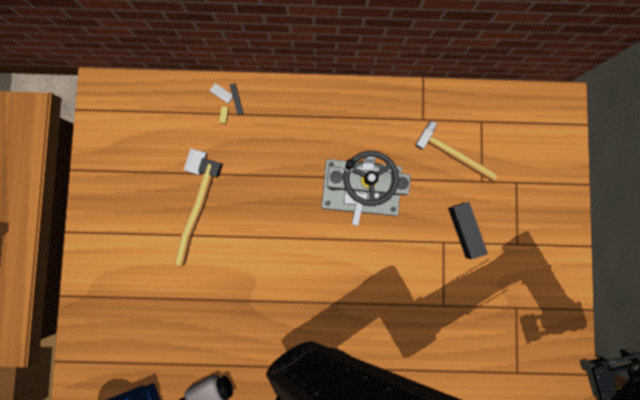

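The scene view shows the press mid-table, with its wheel near (289,175). In the top view the wheel is centred near (371,178) and the dark knob is probably at about (351,164). I'll enlarge both.

```bash
python3 - <<'E'
import cv2,numpy as np
a=cv2.imread("pics/top0.png")[135:235,310:425];b=cv2.imread("pics/scene0.png")[145:260,240:345]
a=cv2.resize(a,(400,348),interpolation=cv2.INTER_CUBIC);b=cv2.resize(b,(400,438),interpolation=cv2.INTER_CUBIC)
o=np.zeros((440,800,3),np.uint8);o[:348,:400]=a;o[:438,400:]=b
cv2.imwrite("pics/crop0.png",np.clip(o*1.6,0,255).astype(np.uint8))
c=np.load("top0.npz");K,T,Z=c["camera_matrix"],c["T"],c["range_z"]
ys,xs=np.mgrid[130:240,305:430];z=Z[130:240,305:430]
P=np.stack([(xs-K[0,2])/K[0,0]*z,(ys-K[1,2])/K[1,1]*z,z],-1)@T[:3,:3].T+T[:3,3]
h=P[...,2]
for lo,hi in((.195,.228),(.228,.245),(.245,.30)):
    m=(h>lo)&(h<hi);print(lo,m.sum(),P[m].mean(0),P[m].min(0),P[m].max(0))
m=(h>.2)&(h<.232);q=P[m][:,:2]
A=np.c_[2*q,np.ones(len(q))]
print(np.median(h[m]))
m=h>.235
for y,x in np.argwhere(m)[:60]:print(x+305,y+130,P[y,x].round(3))
E
```

```text
0.195 1160 [ 0.58880024 -0.09491462  0.22436314] [ 0.52302802 -0.15982936  0.20895847] [ 0.65981511 -0.02311465  0.22799796]
0.228 169 [ 0.59494117 -0.0861719   0.22986047] [ 0.52772213 -0.15743132  0.2280071 ] [ 0.6560514  -0.02468157  0.24382627]
0.245 78 [ 0.61668183 -0.03550346  0.2711229 ] [ 0.60809702 -0.04498476  0.24607292] [ 0.62802086 -0.02589691  0.27736878]
0.2250567837507722
336 131 [0.462 0.034 1.125]
350 131 [0.462 0.034 1.125]
377 133 [0.462 0.034 1.125]
306 134 [0.462 0.034 1.125]
423 134 [0.462 0.034 1.125]
344 135 [0.462 0.034 1.125]
369 135 [0.462 0.034 1.125]
425 135 [0.462 0.034 1.125]
336 136 [0.462 0.034 1.125]
334 140 [0.462 0.034 1.125]
392 141 [0.462 0.034 1.125]
378 146 [0.462 0.034 1.125]
315 148 [0.462 0.034 1.125]
320 149 [0.462 0.034 1.125]
423 149 [0.462 0.034 1.125]
395 152 [0.462 0.034 1.125]
425 152 [0.462 0.034 1.125]
353 156 [0.462 0.034 1.125]
349 159 [ 0.628 -0.033  0.273]
350 159 [ 0.628 -0.035  0.274]
351 159 [ 0.628 -0.038  0.276]
356 159 [0.462 0.034 1.125]
317 160 [0.462 0.034 1.125]
348 160 [ 0.625 -0.031  0.274]
349 160 [ 0.625 -0.033  0
[... 390 characters left out ...]
621 -0.026  0.271]
347 162 [ 0.621 -0.029  0.274]
348 162 [ 0.62  -0.031  0.275]
349 162 [ 0.62  -0.033  0.275]
350 162 [ 0.62  -0.035  0.275]
351 162 [ 0.621 -0.038  0.275]
352 162 [ 0.621 -0.04   0.273]
353 162 [ 0.62  -0.042  0.277]
354 162 [ 0.621 -0.045  0.272]
346 163 [ 0.618 -0.026  0.273]
347 163 [ 0.618 -0.029  0.274]
348 163 [ 0.618 -0.031  0.274]
349 163 [ 0.618 -0.033  0.275]
350 163 [ 0.618 -0.036  0.274]
351 163 [ 0.619 -0.038  0.273]
352 163 [ 0.618 -0.04   0.276]
353 163 [ 0.618 -0.042  0.276]
354 163 [ 0.619 -0.045  0.274]
346 164 [ 0.616 -0.026  0.271]
347 164 [ 0.616 -0.029  0.273]
348 164 [ 0.616 -0.031  0.274]
349 164 [ 0.616 -0.033  0.274]
350 164 [ 0.616 -0.036  0.272]
```

View pics/crop0.png

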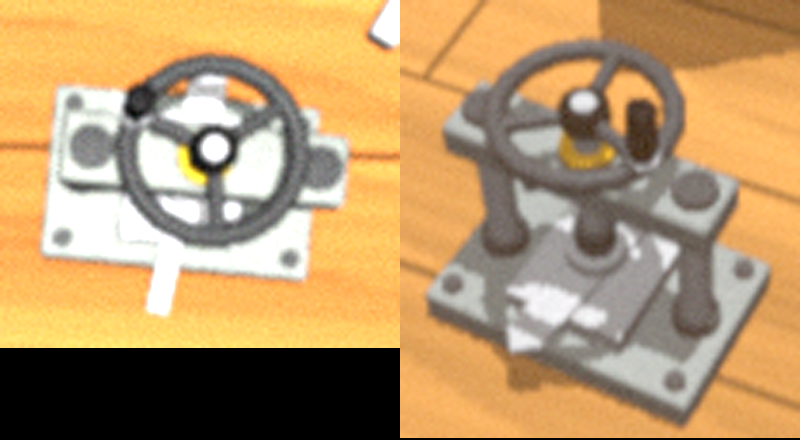

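Knob axis is at about (0.617, -0.0355) with its top at 0.2745. That puts the wheel axis near (0.5915, -0.0915) and the hub origin at z≈0.2105. I'll go above the knob with yaw 180, so tool x = -X, y = +Y and z = -Z.

Call:
apply_moves:
  targets:
    - [1,0,0,-0.04,0,0,0.0563]
    - [1,0,0,-0.04,0,0,0.0563]
    - [1,0,0,-0.04,0,0,0.0563]
    - [1,-0.022,0.03077,0,0,0,0]
    - [1,-0.022,0.03077,0,0,0,0]
    - [1,-0.022,0.03077,0,0,0,0]
    - [1,-0.022,0.03077,0,0,0,0]
    - [1,-0.022,0.03077,0,0,0,0]
    - [1,-0.022,0.03077,0,0,0,0]
    - [1,-0.022,0.03077,0,0,0,0]
    - [1,-0.022,0.03077,0,0,0,0]
    - [1,-0.022,0.03077,0,0,0,0]
    - [1,-0.022,0.03077,0,0,0,0]
    - [1,-0.022,0.03077,0,0,0,0]
    - [1,-0.022,0.03077,0,0,0,0]
    - [1,-0.022,0.03077,0,0,0,0]
    - [1,-0.022,0.03077,0,0,0,0]
    - [1,-0.022,0.03077,0,0,0,0]
    - [1,-0.022,0.03077,0,0,0,0]
    - [1,-0.022,0.03077,0,0,0,0]
  newtons: 40

```text
time_s: 1.77
tcp_pos: [0.5516, -0.1261, 0.3654]
eef_rot: [180.0, -0.0, -180.0]
contact_force: [2.0, -1.0, -0.6]
gripper_width: 0.0874
gripper_force: 0.0
```

Call:
apply_moves:
  targets:
    - [1,-0.022,0.03077,0,0,0,0]
    - [1,-0.022,0.03077,0,0,0,0]
    - [1,-0.022,0.03077,0,0,0,0]
    - [1,0,0,0,0,0,0]
    - [1,0,0,0,0,0,0]
    - [1,0,0,0,0,0,0]

```text
time_s: 2.27
tcp_pos: [0.6168, -0.0355, 0.3649]
eef_rot: [-180.0, -0.1, -179.9]
contact_force: [-0.3, -0.6, 0.5]
gripper_width: 0.0875
gripper_force: 0.0
```

Call:
apply_moves:
  targets:
    - [0.55,0,0,0.02,0,0,0]
    - [0.55,0,0,0.02,0,0,0]
    - [0.55,0,0,0.015,0,0,0]
    - [0.55,0,0,0.01,0,0,0]
    - [0.55,0,0,0.01,0,0,0]
    - [0.55,0,0,0.01,0,0,0]
    - [0.55,0,0,0.01,0,0,0]
    - [0.55,0,0,0.01,0,0,0]
    - [0.55,0,0,0.005,0,0,0]
    - [0.55,0,0,0,0,0,0]
    - [0.55,0,0,0,0,0,0]

```text
time_s: 3.18
tcp_pos: [0.6171, -0.0357, 0.2555]
eef_rot: [-180.0, -0.0, -180.0]
contact_force: [-0.7, 0.1, 0.4]
gripper_width: 0.0483
gripper_force: 0.0
```

```bash
python3 - <<'E'
from plant import *
import cv2
f=capture("scene")["frame"][110:260,220:380,::-1]
cv2.imwrite("pics/s1.png",cv2.resize(f,(640,600),interpolation=cv2.INTER_CUBIC))
E
```

```text
(no output)
```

View pics/s1.png

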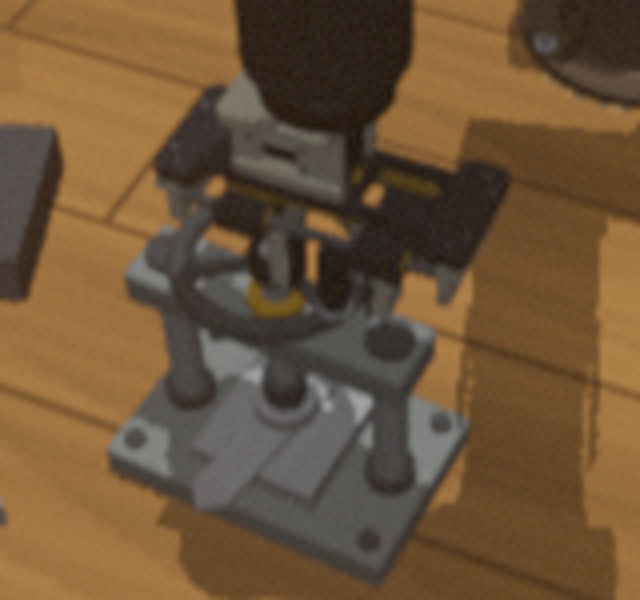

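The knob, at (333,275) in the crop, stands between the two fingers and both are clear of the ring. I'll close the gripper.

Call:
apply_moves:
  targets:
    - [0.2,0,0,0,0,0,0]
    - [0.2,0,0,0,0,0,0]
    - [0.2,0,0,0,0,0,0]
    - [0,0,0,0,0,0,0]
    - [0,0,0,0,0,0,0]
    - [0,0,0,0,0,0,0]
    - [0,0,0,0,0,0,0]
    - [0,0,0,0,0,0,0]
  newtons: 40

```text
time_s: 3.9
tcp_pos: [0.617, -0.036, 0.2557]
eef_rot: [-180.0, -0.0, -180.0]
contact_force: [1.0, -2.5, 0.7]
gripper_width: 0.0203
gripper_force: 40.0
```

```bash
cat > arc.py <<'E'
import numpy as np,sys
# from angle a0, n steps of d deg; prints tool-frame rows (x=-X,y=+Y,z=-Z)
def arc(a0,n,d,r=.062):
    a=np.radians(a0+d*np.arange(n+1));x,y=r*np.cos(a),r*np.sin(a)
    R=[[0,round(-dx,4),round(dy,4),round(-d/36000,5),0,0,0] for dx,dy in zip(np.diff(x),np.diff(y))]
    print(R,"end",a0+n*d)
arc(*map(float,sys.argv[1:3]) if 0 else (float(sys.argv[1]),int(sys.argv[2]),float(sys.argv[3])))
E
python3 - <<'E'
from plant import *
s=get_state();print(s["tcp_pos"],s["contact_force"],s["moment"])
E
python3 arc.py 65.5 20 5
```

```text
[ 0.61697176 -0.03596527  0.25565711] [ 0.96974569 -2.47004877  0.71936544] [-1.0012136  -0.0392556   0.02998826]
[[0, np.float64(0.005), np.float64(0.002), -0.00014, 0, 0, 0], [0, np.float64(0.0052), np.float64(0.0016), -0.00014, 0, 0, 0], [0, np.float64(0.0053), np.float64(0.0011), -0.00014, 0, 0, 0], [0, np.float64(0.0054), np.float64(0.0007), -0.00014, 0, 0, 0], [0, np.float64(0.0054), np.float64(0.0002), -0.00014, 0, 0, 0], [0, np.float64(0.0054), np.float64(-0.0003), -0.00014, 0, 0, 0], [0, np.float64(0.0054), np.float64(-0.0008), -0.00014, 0, 0, 0], [0, np.float64(0.0053), np.float64(-0.0012), -0.00014, 0, 0, 0], [0, np.float64(0.0051), np.float64(-0.0017), -0.00014, 0, 0, 0], [0, np.float64(0.005), np.float64(-0.0021), -0.00014, 0, 0, 0], [0, np.float64(0.0048), np.float64(-0.0025), -0.00014, 0, 0, 0], [0, np.float64(0.0045), np.float64(-0.0029), -0.00014, 0, 0, 0], [0, np.float64(0.0043), np.float64(-0.0033), -0.00014, 0, 0, 0], [0, np.float64(0.004), np.float64(-0.0037), -0.00014, 0, 0, 0], [0, np.float64(0.0036), np.float64(-0.004), -0.00014, 0, 0, 0], [0, np.float64(0.0033), np.float64(-0.0043), -0.00014, 0, 0, 0], [0, np.float64(0.0029), np.float64(-0.0046), -0.00014, 0, 0, 0], [0, np.float64(0.0025), np.float64(-0.0048), -0.00014, 0, 0, 0], [0, np.float64(0.002), np.float64(-0.005), -0.00014, 0, 0, 0], [0, np.float64(0.0016), np.float64(-0.0052), -0.00014, 0, 0, 0]] end 165.5
```

Call:
apply_moves:
  targets:
    - [0,0.005,0.002,-0.00014,0,0,0]
    - [0,0.0052,0.0016,-0.00014,0,0,0]
    - [0,0.0053,0.0011,-0.00014,0,0,0]
    - [0,0.0054,0.0007,-0.00014,0,0,0]
    - [0,0.0054,0.0002,-0.00014,0,0,0]
    - [0,0.0054,-0.0003,-0.00014,0,0,0]

```text
time_s: 4.4
tcp_pos: [0.5864, -0.0303, 0.2568]
eef_rot: [180.0, 0.2, -180.0]
contact_force: [4.6, -3.0, -1.5]
gripper_width: 0.0204
gripper_force: 40.0
```

Call:
apply_moves:
  targets:
    - [0,0.0054,-0.0008,-0.00014,0,0,0]
    - [0,0.0053,-0.0012,-0.00014,0,0,0]
    - [0,0.0051,-0.0017,-0.00014,0,0,0]
    - [0,0.005,-0.0021,-0.00014,0,0,0]
    - [0,0.0048,-0.0025,-0.00014,0,0,0]
    - [0,0.0045,-0.0029,-0.00014,0,0,0]

```text
time_s: 4.9
tcp_pos: [0.5563, -0.0407, 0.2576]
eef_rot: [179.9, 0.2, -179.9]
contact_force: [4.5, 2.1, -2.8]
gripper_width: 0.0204
gripper_force: 40.0
```

Call:
apply_moves:
  targets:
    - [0,0.0043,-0.0033,-0.00014,0,0,0]
    - [0,0.004,-0.0037,-0.00014,0,0,0]
    - [0,0.0036,-0.004,-0.00014,0,0,0]
    - [0,0.0033,-0.0043,-0.00014,0,0,0]
    - [0,0.0029,-0.0046,-0.00014,0,0,0]
    - [0,0.0025,-0.0048,-0.00014,0,0,0]
    - [0,0.002,-0.005,-0.00014,0,0,0]
    - [0,0.0016,-0.0052,-0.00014,0,0,0]

```text
time_s: 5.57
tcp_pos: [0.5306, -0.0766, 0.2584]
eef_rot: [180.0, -0.0, -180.0]
contact_force: [2.0, 5.6, 1.7]
gripper_width: 0.0207
gripper_force: 40.0
```

```bash
sed -i 's/round(-dx,4),round(dy,4)/float(round(-dx,4)),float(round(dy,4))/' arc.py; python3 arc.py 165.5 20 6; python3 arc.py 285.5 20 6
```

```text
[[0, 0.0013, -0.0064, -0.00017, 0, 0, 0], [0, 0.0006, -0.0065, -0.00017, 0, 0, 0], [0, -0.0001, -0.0065, -0.00017, 0, 0, 0], [0, -0.0007, -0.0064, -0.00017, 0, 0, 0], [0, -0.0014, -0.0063, -0.00017, 0, 0, 0], [0, -0.0021, -0.0062, -0.00017, 0, 0, 0], [0, -0.0027, -0.0059, -0.00017, 0, 0, 0], [0, -0.0033, -0.0056, -0.00017, 0, 0, 0], [0, -0.0039, -0.0052, -0.00017, 0, 0, 0], [0, -0.0044, -0.0048, -0.00017, 0, 0, 0], [0, -0.0049, -0.0043, -0.00017, 0, 0, 0], [0, -0.0053, -0.0038, -0.00017, 0, 0, 0], [0, -0.0056, -0.0032, -0.00017, 0, 0, 0], [0, -0.006, -0.0026, -0.00017, 0, 0, 0], [0, -0.0062, -0.002, -0.00017, 0, 0, 0], [0, -0.0064, -0.0013, -0.00017, 0, 0, 0], [0, -0.0065, -0.0006, -0.00017, 0, 0, 0], [0, -0.0065, 0.0001, -0.00017, 0, 0, 0], [0, -0.0064, 0.0007, -0.00017, 0, 0, 0], [0, -0.0063, 0.0014, -0.00017, 0, 0, 0]] end 285.5
[[0, -0.0062, 0.0021, -0.00017, 0, 0, 0], [0, -0.0059, 0.0027, -0.00017, 0, 0, 0], [0, -0.0056, 0.0033, -0.00017, 0, 0, 0], [0, -0.0052, 0.0039, -0.00017, 0, 0, 0], [0, -0.0048, 0.0044, -0.00017, 0, 0, 0], [0, -0.0043, 0.0049, -0.00017, 0, 0, 0], [0, -0.0038, 0.0053, -0.00017, 0, 0, 0], [0, -0.0032, 0.0056, -0.00017, 0, 0, 0], [0, -0.0026, 0.006, -0.00017, 0, 0, 0], [0, -0.002, 0.0062, -0.00017, 0, 0, 0], [0, -0.0013, 0.0064, -0.00017, 0, 0, 0], [0, -0.0006, 0.0065, -0.00017, 0, 0, 0], [0, 0.0001, 0.0065, -0.00017, 0, 0, 0], [0, 0.0007, 0.0064, -0.00017, 0, 0, 0], [0, 0.0014, 0.0063, -0.00017, 0, 0, 0], [0, 0.0021, 0.0062, -0.00017, 0, 0, 0], [0, 0.0027, 0.0059, -0.00017, 0, 0, 0], [0, 0.0033, 0.0056, -0.00017, 0, 0, 0], [0, 0.0039, 0.0052, -0.00017, 0, 0, 0], [0, 0.0044, 0.0048, -0.00017, 0, 0, 0]] end 405.5
```

Call:
apply_moves:
  targets:
    - [0,0.0013,-0.0064,-0.00017,0,0,0]
    - [0,0.0006,-0.0065,-0.00017,0,0,0]
    - [0,-0.0001,-0.0065,-0.00017,0,0,0]
    - [0,-0.0007,-0.0064,-0.00017,0,0,0]
    - [0,-0.0014,-0.0063,-0.00017,0,0,0]
    - [0,-0.0021,-0.0062,-0.00017,0,0,0]
    - [0,-0.0027,-0.0059,-0.00017,0,0,0]
    - [0,-0.0033,-0.0056,-0.00017,0,0,0]
    - [0,-0.0039,-0.0052,-0.00017,0,0,0]
    - [0,-0.0044,-0.0048,-0.00017,0,0,0]

```text
time_s: 6.4
tcp_pos: [0.5467, -0.1365, 0.2599]
eef_rot: [180.0, -0.1, -180.0]
contact_force: [-1.0, 7.1, 2.9]
gripper_width: 0.0201
gripper_force: 40.0
```

Call:
apply_moves:
  targets:
    - [0,-0.0049,-0.0043,-0.00017,0,0,0]
    - [0,-0.0053,-0.0038,-0.00017,0,0,0]
    - [0,-0.0056,-0.0032,-0.00017,0,0,0]
    - [0,-0.006,-0.0026,-0.00017,0,0,0]
    - [0,-0.0062,-0.002,-0.00017,0,0,0]
    - [0,-0.0064,-0.0013,-0.00017,0,0,0]
    - [0,-0.0065,-0.0006,-0.00017,0,0,0]
    - [0,-0.0065,0.0001,-0.00017,0,0,0]
    - [0,-0.0064,0.0007,-0.00017,0,0,0]
    - [0,-0.0063,0.0014,-0.00017,0,0,0]

```text
time_s: 7.23
tcp_pos: [0.6055, -0.1529, 0.2613]
eef_rot: [-180.0, -0.3, 180.0]
contact_force: [-5.3, 1.4, 4.6]
gripper_width: 0.0201
gripper_force: 40.0
```

```bash
python3 - <<'E'
import numpy as np
# circle from measured knob points with r fixed .062
from scipy.optimize import least_squares
from plant import get_state
s=get_state();p=s["tcp_pos"];print(p,s["contact_force"])
Q=np.array([[.617,-.036],[.5864,-.0303],[.5563,-.0407],[.5306,-.0766],p[:2]])
r=least_squares(lambda c:np.hypot(*(Q-c).T)-.062,[.59,-.09]);print(r.x,r.fun)
print(np.degrees(np.arctan2(p[1]-r.x[1],p[0]-r.x[0])))
E
```

```text
[ 0.6054697  -0.15289285  0.26133857] [-5.29017707  1.4182736   4.62093605]
[ 0.59070535 -0.09231005] [1.46844364e-04 1.59331302e-04 2.68142197e-05 1.24545844e-04
 3.55928969e-04]
-76.30370199139956
```

Call:
apply_moves:
  targets:
    - [0,-0.0062,0.0021,-0.0002,0,0,0]
    - [0,-0.0059,0.0027,-0.0002,0,0,0]
    - [0,-0.0056,0.0033,-0.0002,0,0,0]
    - [0,-0.0052,0.0039,-0.0002,0,0,0]
    - [0,-0.0048,0.0044,-0.0002,0,0,0]
    - [0,-0.0043,0.0049,-0.0002,0,0,0]
    - [0,-0.0038,0.0053,-0.0002,0,0,0]
    - [0,-0.0032,0.0056,-0.0002,0,0,0]
    - [0,-0.0026,0.006,-0.0002,0,0,0]
    - [0,-0.002,0.0062,-0.0002,0,0,0]

```text
time_s: 8.07
tcp_pos: [0.6502, -0.1098, 0.2636]
eef_rot: [-179.8, -0.2, 180.0]
contact_force: [-1.0, -4.6, 1.3]
gripper_width: 0.0205
gripper_force: 40.0
```

Call:
apply_moves:
  targets:
    - [0,-0.0013,0.0064,-0.00017,0,0,0]
    - [0,-0.0006,0.0065,-0.00017,0,0,0]
    - [0,0.0001,0.0065,-0.00017,0,0,0]
    - [0,0.0007,0.0064,-0.00017,0,0,0]
    - [0,0.0014,0.0063,-0.00017,0,0,0]
    - [0,0.0021,0.0062,-0.00017,0,0,0]
    - [0,0.0027,0.0059,-0.00017,0,0,0]
    - [0,0.0033,0.0056,-0.00017,0,0,0]
    - [0,0.0039,0.0052,-0.00017,0,0,0]
    - [0,0.0044,0.0048,-0.00017,0,0,0]

```text
time_s: 8.9
tcp_pos: [0.6349, -0.0491, 0.2655]
eef_rot: [-179.9, 0.0, 180.0]
contact_force: [4.5, -2.3, -0.5]
gripper_width: 0.0204
gripper_force: 40.0
```

```bash
cat > st.py <<'E'
from plant import get_state
import numpy as np
s=get_state();p=s["tcp_pos"];f=s["contact_force"];a=np.arctan2(p[1]+.0923,p[0]-.5907)
print(s["time_s"],p,f,"ang",np.degrees(a),"r",np.hypot(p[1]+.0923,p[0]-.5907),"tang",-f[0]*np.sin(a)+f[1]*np.cos(a),"rad",f[0]*np.cos(a)+f[1]*np.sin(a))
E
python3 st.py; python3 arc.py 405.5 8 4;python3 arc.py 437.5 20 1.5;python3 arc.py 467.5 20 1.5
```

```text
8.9 [ 0.63493521 -0.04905483  0.26550462] [ 4.45339706 -2.31102823 -0.49500145] ang 44.351595457301215 r 0.0618619260758162 tang -4.765721447213982 rad 1.568915526136773
[[0, 0.0032, 0.0029, -0.00011, 0, 0, 0], [0, 0.0034, 0.0027, -0.00011, 0, 0, 0], [0, 0.0036, 0.0025, -0.00011, 0, 0, 0], [0, 0.0037, 0.0022, -0.00011, 0, 0, 0], [0, 0.0039, 0.0019, -0.00011, 0, 0, 0], [0, 0.004, 0.0017, -0.00011, 0, 0, 0], [0, 0.0041, 0.0014, -0.00011, 0, 0, 0], [0, 0.0042, 0.0011, -0.00011, 0, 0, 0]] end 437.5
[[0, 0.0016, 0.0003, -4e-05, 0, 0, 0], [0, 0.0016, 0.0003, -4e-05, 0, 0, 0], [0, 0.0016, 0.0002, -4e-05, 0, 0, 0], [0, 0.0016, 0.0002, -4e-05, 0, 0, 0], [0, 0.0016, 0.0002, -4e-05, 0, 0, 0], [0, 0.0016, 0.0001, -4e-05, 0, 0, 0], [0, 0.0016, 0.0001, -4e-05, 0, 0, 0], [0, 0.0016, 0.0, -4e-05, 0, 0, 0], [0, 0.0016, -0.0, -4e-05, 0, 0, 0], [0, 0.0016, -0.0, -4e-05, 0, 0, 0], [0, 0.0016, -0.0001, -4e-05, 0, 0, 0], [0, 0.0016, -0.0001, -4e-05, 0, 0, 0], [0, 0.0016, -0.0002, -4e-05, 0, 0, 0], [0, 0.0016, -0.0002, -4e-05, 0, 0, 0], [0, 0.0016, -0.0003, -4e-05, 0, 0, 0], [0, 0.0016, -0.0003, -4e-05, 0,
[... 261 characters left out ...]
15, -0.0006, -4e-05, 0, 0, 0], [0, 0.0015, -0.0006, -4e-05, 0, 0, 0], [0, 0.0015, -0.0007, -4e-05, 0, 0, 0], [0, 0.0015, -0.0007, -4e-05, 0, 0, 0], [0, 0.0014, -0.0007, -4e-05, 0, 0, 0], [0, 0.0014, -0.0008, -4e-05, 0, 0, 0], [0, 0.0014, -0.0008, -4e-05, 0, 0, 0], [0, 0.0014, -0.0009, -4e-05, 0, 0, 0], [0, 0.0014, -0.0009, -4e-05, 0, 0, 0], [0, 0.0013, -0.0009, -4e-05, 0, 0, 0], [0, 0.0013, -0.001, -4e-05, 0, 0, 0], [0, 0.0013, -0.001, -4e-05, 0, 0, 0], [0, 0.0013, -0.001, -4e-05, 0, 0, 0], [0, 0.0012, -0.0011, -4e-05, 0, 0, 0], [0, 0.0012, -0.0011, -4e-05, 0, 0, 0], [0, 0.0012, -0.0011, -4e-05, 0, 0, 0], [0, 0.0011, -0.0012, -4e-05, 0, 0, 0], [0, 0.0011, -0.0012, -4e-05, 0, 0, 0]] end 497.5
```

Call:
apply_moves:
  targets:
    - [0,0.0032,0.0029,-0.00011,0,0,0]
    - [0,0.0034,0.0027,-0.00011,0,0,0]
    - [0,0.0036,0.0025,-0.00011,0,0,0]
    - [0,0.0037,0.0022,-0.00011,0,0,0]
    - [0,0.0039,0.0019,-0.00011,0,0,0]
    - [0,0.004,0.0017,-0.00011,0,0,0]
    - [0,0.0041,0.0014,-0.00011,0,0,0]
    - [0,0.0042,0.0011,-0.00011,0,0,0]

```text
time_s: 9.57
tcp_pos: [0.6041, -0.0316, 0.2663]
eef_rot: [-180.0, -0.0, -180.0]
contact_force: [4.6, -3.1, -2.1]
gripper_width: 0.0201
gripper_force: 40.0
```

```bash
python3 st.py
```

```text
9.5667 [ 0.60406194 -0.03163718  0.26632309] [ 4.61509654 -3.05739109 -2.06557289] ang 77.57805806870442 r 0.062116976204268495 tang -5.164730367846456 rad -1.9930671261788617
```

Call:
apply_moves:
  targets:
    - [0,0,0,0,0,0,0]
    - [0,0,0,0,0,0,0]
    - [0,0,0,0,0,0,0]

```text
time_s: 9.82
tcp_pos: [0.604, -0.0316, 0.2662]
eef_rot: [-180.0, -0.1, -180.0]
contact_force: [0.7, -2.8, -0.4]
gripper_width: 0.0202
gripper_force: 40.0
```

```bash
python3 st.py
```

```text
9.8167 [ 0.60401219 -0.03157784  0.26615951] [ 0.68938575 -2.81058167 -0.42174288] ang 77.63460834054358 r 0.06216426297594029 tang -1.2752662416284295 rad -2.5977525002922244
```

Call:
apply_moves:
  targets:
    - [0,-0.0005,-0.0001,0,0,0,0]
    - [0,0,0,0,0,0,0]

```text
time_s: 9.98
tcp_pos: [0.6045, -0.0317, 0.266]
eef_rot: [-180.0, -0.1, -180.0]
contact_force: [-0.2, -3.0, 0.2]
gripper_width: 0.0203
gripper_force: 40.0
```

```bash
python3 st.py
```

```text
9.9833 [ 0.60451108 -0.03165274  0.26601957] [-0.16380313 -3.01094629  0.19571362] ang 77.17092739674551 r 0.06219997013284233 tang -0.5088462855359062 rad -2.9721548570603904
```

Call:
apply_moves:
  targets:
    - [0,0.00345,0.0006,-0.0001,0,0,0]
    - [0,0.00345,0.0004,-0.0001,0,0,0]
    - [0,0.00345,0.0001,-0.0001,0,0,0]
    - [0,0.00345,-0.0001,-0.0001,0,0,0]
    - [0,0,0,0,0,0,0]

```text
time_s: 10.4
tcp_pos: [0.5915, -0.0302, 0.2669]
eef_rot: [180.0, 0.1, -180.0]
contact_force: [3.8, -3.6, -2.5]
gripper_width: 0.0203
gripper_force: 40.0
```

Call:
apply_moves:
  targets:
    - [0,0,0,0,0,0,0]
    - [0,0,0,0,0,0,0]
    - [0,0,0,0,0,0,0]
  newtons: 10

```text
time_s: 10.65
tcp_pos: [0.5915, -0.0303, 0.2667]
eef_rot: [180.0, 0.0, -180.0]
contact_force: [2.8, -3.0, -1.8]
gripper_width: 0.021
gripper_force: 10.0
```

```bash
sed -i '$a print("grip",s["gripper_force"],s["gripper_width"],"j6",s["joints"][5],s["eef_rot"])' st.py; python3 st.py
```

```text
10.65 [ 0.59152274 -0.03030416  0.26672324] [ 2.76469216 -3.01501546 -1.75776435] ang 89.23967527840324 r 0.06200129946082627 tang -2.8044573297652766 rad -2.978063139319718
grip 10.000348091125488 0.020955111048466646 j6 -105.93317699053364 [ 1.79999226e+02  9.26385548e-03 -1.79969804e+02]
```

Call:
apply_moves:
  targets:
    - [0,0.00216,-4e-05,-6e-05,0,0,-0.0222]
    - [0,0.00216,-4e-05,-6e-05,0,0,-0.0222]
    - [0,0.00216,-4e-05,-6e-05,0,0,-0.0222]
    - [0,0.00216,-4e-05,-6e-05,0,0,-0.0222]
    - [0,0.00216,-4e-05,-6e-05,0,0,-0.0222]

```text
time_s: 11.07
tcp_pos: [0.5812, -0.0314, 0.2671]
eef_rot: [-180.0, 0.1, -169.9]
contact_force: [4.3, -3.9, -2.8]
gripper_width: 0.0208
gripper_force: 10.0
```

```bash
python3 st.py
```

```text
11.0667 [ 0.58118858 -0.03138495  0.26713096] [ 4.28805717 -3.93949599 -2.78299314] ang 98.87464113488684 r 0.06165314272669413 tang -3.628963320963001 rad -4.553865189206965
grip 10.000452250242233 0.02076595315900162 j6 -96.05628553015039 [-1.79978482e+02  6.27318168e-02 -1.69878025e+02]
```

Call:
apply_moves:
  targets:
    - [0,0,0,0,0,0,0]
    - [0,0,0,0,0,0,0]

```text
time_s: 11.23
tcp_pos: [0.581, -0.0314, 0.2671]
eef_rot: [-180.0, 0.0, -170.0]
contact_force: [4.1, -3.9, -1.9]
gripper_width: 0.0206
gripper_force: 10.0
```

```bash
python3 st.py
```

```text
11.2333 [ 0.58098578 -0.03142871  0.26713992] [ 4.10806517 -3.92521224 -1.93676343] ang 99.06715898922587 r 0.06164154269095334 tang -3.4381496796809383 rad -4.5235624543424
grip 10.000133514404297 0.020637298229167718 j6 -96.14115792009078 [-1.79984040e+02  4.56939660e-02 -1.69968875e+02]
```

Call:
apply_moves:
  targets:
    - [0,0.00216,-0.00014,-4e-05,0,0,-0.0222]
    - [0,0.00216,-0.00014,-4e-05,0,0,-0.0222]
    - [0,0.00216,-0.00014,-4e-05,0,0,-0.0222]
    - [0,0.00216,-4e-05,-4e-05,0,0,-0.0222]

```text
time_s: 11.57
tcp_pos: [0.5731, -0.0335, 0.2673]
eef_rot: [-180.0, 0.1, -161.9]
contact_force: [5.9, -3.5, -2.6]
gripper_width: 0.0207
gripper_force: 10.0
```

```bash
python3 st.py
```

```text
11.5667 [ 0.57306331 -0.03354083  0.26734671] [ 5.92780569 -3.54106923 -2.6230014 ] ang 106.70723947103228 r 0.06134894737156966 tang -4.659578320877958 rad -5.095721879726938
grip 10.000416040420532 0.020738972256066333 j6 -88.06578265849816 [-1.79983934e+02  8.96565723e-02 -1.61882739e+02]
```

Call:
apply_moves:
  targets:
    - [0,0.00216,-0.00019,-1e-05,0,0,-0.0222]
    - [0,0.00216,-0.00019,-1e-05,0,0,-0.0222]
    - [0,0.00216,-0.00019,-1e-05,0,0,-0.0222]
    - [0,0.00216,-0.00019,-1e-05,0,0,-0.0222]

```text
time_s: 11.9
tcp_pos: [0.5654, -0.0369, 0.2675]
eef_rot: [-180.0, 0.1, -153.9]
contact_force: [5.1, -0.0, -0.9]
gripper_width: 0.0207
gripper_force: 10.0
```

```bash
python3 st.py
```

```text
11.9 [ 0.56538558 -0.03694139  0.26749629] [ 5.05868987 -0.01201951 -0.90169602] ang 114.57370477186136 r 0.060871957871222696 tang -4.595510984469998 rad -2.1146551711867323
grip 10.000363290309906 0.020701311040642642 j6 -79.91219148319782 [-1.79997415e+02  1.28995991e-01 -1.53885199e+02]
```

Call:
apply_moves:
  targets:
    - [0,0.00216,-0.0001,-5e-05,0,0,-0.0222]
    - [0,0.00216,-0.0001,-5e-05,0,0,-0.0222]
    - [0,0.00216,-5e-05,-5e-05,0,0,-0.0222]
    - [0,0.00216,-5e-05,-5e-05,0,0,-0.0222]

```text
time_s: 12.23
tcp_pos: [0.5581, -0.0412, 0.2677]
eef_rot: [-180.0, 0.1, -145.9]
contact_force: [5.3, -0.4, -2.0]
gripper_width: 0.0207
gripper_force: 10.0
```

```bash
python3 st.py
```

```text
12.2333 [ 0.55807323 -0.04121923  0.26772816] [ 5.32486024 -0.38142952 -1.99735383] ang 122.56754807983023 r 0.0606114787900884 tang -4.2822444217555065 rad -3.1877904283027982
grip 10.000303387641907 0.020702006048679174 j6 -71.67567194273354 [-1.79983497e+02  1.46344250e-01 -1.45887817e+02]
```

```bash
python3 - <<'E'
from plant import *
import cv2,numpy as np
a=capture("scene")["frame"][130:230,230:350,::-1];b=capture("top")["frame"][130:230,310:430,::-1]
o=np.hstack([cv2.resize(i,(400,333),interpolation=cv2.INTER_CUBIC) for i in(a,b)])
cv2.imwrite("pics/s2.png",np.clip(o*1.5,0,255).astype(np.uint8))
E
```

```text
(no output)
```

View pics/s2.png

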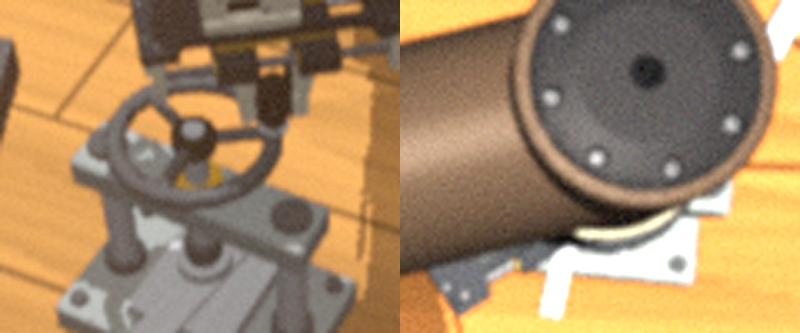

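The left view shows the knob at (273,98), held between the two fingers, and the wheel has turned with it. The top view is blocked by the arm. I'll carry on.

Call:
apply_moves:
  targets:
    - [0,0.00216,-8e-05,-3e-05,0,0,-0.0222]
    - [0,0.00216,-8e-05,-3e-05,0,0,-0.0222]
    - [0,0.00216,-5e-05,-3e-05,0,0,-0.0222]
    - [0,0.00216,-5e-05,-3e-05,0,0,-0.0222]

```text
time_s: 12.67
tcp_pos: [0.5513, -0.0465, 0.2678]
eef_rot: [-180.0, 0.1, -137.9]
contact_force: [5.6, 1.2, -1.4]
gripper_width: 0.0209
gripper_force: 10.0
```

```bash
python3 st.py
```

```text
12.6667 [ 0.5512819  -0.04651988  0.26783918] [ 5.58353986  1.24656458 -1.38114298] ang 130.72946373104702 r 0.06041196927065327 tang -5.044569029011921 rad -2.6985484894953915
grip 10.000584125518799 0.020868785689409187 j6 -63.36743291714607 [-1.79974745e+02  1.36726974e-01 -1.37948018e+02]
```

Call:
apply_moves:
  targets:
    - [0,0.00216,-8e-05,-5e-05,0,0,-0.0222]
    - [0,0.00216,-8e-05,-5e-05,0,0,-0.0222]
    - [0,0.00216,-5e-05,-5e-05,0,0,-0.0222]
    - [0,0.00216,-5e-05,-5e-05,0,0,-0.0222]
  newtons: 13

```text
time_s: 13.0
tcp_pos: [0.5454, -0.0527, 0.268]
eef_rot: [-180.0, 0.1, -130.0]
contact_force: [5.7, 1.4, -1.9]
gripper_width: 0.0203
gripper_force: 13.0
```

```bash
python3 st.py
```

```text
13.0 [ 0.54537809 -0.0527048   0.2680301 ] [ 5.70356815  1.38616053 -1.93269806] ang 138.85811940986176 r 0.06018185728289568 tang -4.796418639550527 rad -3.383267485316306
grip 13.000506162643433 0.02030792867194036 j6 -54.86854806368673 [-1.79961487e+02  1.42665131e-01 -1.29952953e+02]
```

Call:
apply_moves:
  targets:
    - [0,0.00216,0.0001,-4e-05,0,0,-0.0222]
    - [0,0.00216,0.0001,-4e-05,0,0,-0.0222]
    - [0,0.00216,0.0001,-4e-05,0,0,-0.0222]
    - [0,0.00216,0.0001,-4e-05,0,0,-0.0222]

```text
time_s: 13.33
tcp_pos: [0.5403, -0.0594, 0.2683]
eef_rot: [-179.9, 0.2, -122.0]
contact_force: [7.9, 0.7, -3.5]
gripper_width: 0.0208
gripper_force: 13.0
```

```bash
python3 st.py
```

```text
13.3333 [ 0.5402969  -0.05939927  0.26831479] [ 7.92767595  0.68141637 -3.47737278] ang 146.86542119820027 r 0.06019078548294423 tang -4.9039371892668875 rad -6.266081250440146
grip 13.00089105963707 0.020829018780526825 j6 -46.308663445017224 [-1.79893057e+02  1.59496759e-01 -1.21955729e+02]
```

Call:
apply_moves:
  targets:
    - [0,0.00216,-0.0002,2e-05,0,0,-0.0222]
    - [0,0.00216,-0.0002,2e-05,0,0,-0.0222]
    - [0,0.00216,-0.0002,2e-05,0,0,-0.0222]
    - [0,0.00216,-0.0002,0,0,0,-0.0222]

```text
time_s: 13.67
tcp_pos: [0.5364, -0.0671, 0.2682]
eef_rot: [-179.9, 0.1, -114.0]
contact_force: [3.8, 4.2, -0.7]
gripper_width: 0.0206
gripper_force: 13.0
```

```bash
cat > st.py <<'E'
from plant import get_state
import numpy as np
s=get_state();p=s["tcp_pos"];f=s["contact_force"];y=np.radians(s["eef_rot"][2]);tx=np.array([np.cos(y),np.sin(y)])
k=p[:2]-.0021*tx-[.5928,-.0923];a=np.arctan2(k[1],k[0])
print(s["time_s"],"z",p[2].round(5),"f",f.round(1),"ang",np.degrees(a).round(1),"yaw",s["eef_rot"][2].round(1),"r",np.hypot(*k).round(4),"tang",(-f[0]*np.sin(a)+f[1]*np.cos(a)).round(1),"rad",(f[0]*np.cos(a)+f[1]*np.sin(a)).round(1),"j6",s["joints"][5].round(),"grip",s["gripper_force"])
E
python3 st.py
```

```text
13.6667 z 0.26822 f [ 3.8  4.2 -0.7] ang 154.0 yaw -114.0 r 0.0618 tang -5.4 rad -1.6 j6 -38.0 grip 13.001453876495361
```

Call:
apply_moves:
  targets:
    - [0,0.00249,-6e-05,-6e-05,0,0,-0.0256]
    - [0,0.00249,-6e-05,-6e-05,0,0,-0.0256]
    - [0,0.00249,-6e-05,-6e-05,0,0,-0.0256]

```text
time_s: 13.92
tcp_pos: [0.5337, -0.074, 0.2684]
eef_rot: [-179.9, 0.1, -107.0]
contact_force: [4.5, 3.5, 0.6]
gripper_width: 0.0211
gripper_force: 13.0
```

```bash
python3 st.py
```

```text
13.9167 z 0.26841 f [4.5 3.5 0.6] ang 160.9 yaw -107.0 r 0.0619 tang -4.8 rad -3.1 j6 -30.0 grip 13.001637607812881
```

Call:
apply_moves:
  targets:
    - [0,0.00249,-8e-05,-6e-05,0,0,-0.0256]
    - [0,0.00249,-8e-05,-6e-05,0,0,-0.0256]
    - [0,0.00249,-8e-05,-6e-05,0,0,-0.0256]

```text
time_s: 14.17
tcp_pos: [0.532, -0.0812, 0.2686]
eef_rot: [-179.9, 0.1, -100.1]
contact_force: [3.8, 3.7, 0.4]
gripper_width: 0.0205
gripper_force: 13.0
```

```bash
python3 st.py
```

```text
14.1667 z 0.26856 f [3.8 3.7 0.4] ang 167.7 yaw -100.1 r 0.0619 tang -4.4 rad -3.0 j6 -22.0 grip 13.001835644245148
```

Call:
apply_moves:
  targets:
    - [0,0.00249,-8e-05,-6e-05,0,0,-0.0256]
    - [0,0.00249,-8e-05,-6e-05,0,0,-0.0256]
    - [0,0.00249,-8e-05,-6e-05,0,0,-0.0256]

```text
time_s: 14.42
tcp_pos: [0.531, -0.0886, 0.2687]
eef_rot: [-179.9, 0.1, -93.2]
contact_force: [2.7, 4.1, 0.3]
gripper_width: 0.0205
gripper_force: 13.0
```

```bash
python3 st.py
```

```text
14.4167 z 0.26867 f [2.7 4.1 0.3] ang 174.6 yaw -93.2 r 0.0619 tang -4.3 rad -2.3 j6 -14.0 grip 13.002160638570786
```

Call:
apply_moves:
  targets:
    - [0,0.00249,-8e-05,-6e-05,0,0,-0.0256]
    - [0,0.00249,-8e-05,-6e-05,0,0,-0.0256]
    - [0,0.00249,-8e-05,-6e-05,0,0,-0.0256]

```text
time_s: 14.67
tcp_pos: [0.531, -0.096, 0.2688]
eef_rot: [-179.9, 0.1, -86.3]
contact_force: [1.8, 4.2, 0.9]
gripper_width: 0.0206
gripper_force: 13.0
```

```bash
python3 st.py
```

```text
14.6667 z 0.26882 f [1.8 4.2 0.9] ang -178.5 yaw -86.3 r 0.062 tang -4.2 rad -1.9 j6 -7.0 grip 13.002732396125793
```

Call:
apply_moves:
  targets:
    - [0,0.00249,-8e-05,-7e-05,0,0,-0.0256]
    - [0,0.00249,-8e-05,-7e-05,0,0,-0.0256]
    - [0,0.00249,-8e-05,-7e-05,0,0,-0.0256]

```text
time_s: 14.92
tcp_pos: [0.5319, -0.1034, 0.2689]
eef_rot: [-179.9, 0.1, -79.4]
contact_force: [2.0, 4.8, 0.6]
gripper_width: 0.0209
gripper_force: 13.0
```

```bash
python3 st.py
```

```text
14.9167 z 0.26893 f [2.  4.8 0.6] ang -171.6 yaw -79.4 r 0.062 tang -4.4 rad -2.6 j6 1.0 grip 13.003322035074234
```

Call:
apply_moves:
  targets:
    - [0,0.00249,-8e-05,-7e-05,0,0,-0.0256]
    - [0,0.00249,-8e-05,-7e-05,0,0,-0.0256]
    - [0,0.00249,-8e-05,-7e-05,0,0,-0.0256]

```text
time_s: 15.17
tcp_pos: [0.5336, -0.1106, 0.2691]
eef_rot: [-179.9, 0.1, -72.5]
contact_force: [0.7, 4.6, 1.3]
gripper_width: 0.0207
gripper_force: 13.0
```

```bash
python3 st.py
```

```text
15.1667 z 0.26911 f [0.7 4.6 1.3] ang -164.8 yaw -72.5 r 0.062 tang -4.3 rad -1.9 j6 9.0 grip 13.00390362739563
```

Call:
apply_moves:
  targets:
    - [0,0.00249,-8e-05,-8e-05,0,0,-0.0256]
    - [0,0.00249,-8e-05,-8e-05,0,0,-0.0256]
    - [0,0.00249,-8e-05,-8e-05,0,0,-0.0256]

```text
time_s: 15.42
tcp_pos: [0.5361, -0.1175, 0.2692]
eef_rot: [-179.9, 0.1, -65.6]
contact_force: [0.7, 5.0, 1.3]
gripper_width: 0.021
gripper_force: 13.0
```

```bash
python3 st.py
```

```text
15.4167 z 0.26925 f [0.7 5.  1.3] ang -157.9 yaw -65.6 r 0.0621 tang -4.3 rad -2.5 j6 16.0 grip 13.004389107227325
```

Call:
apply_moves:
  targets:
    - [0,0.00249,-8e-05,-8e-05,0,0,-0.0256]
    - [0,0.00249,-8e-05,-8e-05,0,0,-0.0256]
    - [0,0.00249,-8e-05,-8e-05,0,0,-0.0256]

```text
time_s: 15.67
tcp_pos: [0.5395, -0.1241, 0.2694]
eef_rot: [-179.9, 0.1, -58.7]
contact_force: [-0.2, 5.9, 2.1]
gripper_width: 0.0206
gripper_force: 13.0
```

```bash
python3 st.py
```

```text
15.6667 z 0.26944 f [-0.2  5.9  2.1] ang -151.1 yaw -58.7 r 0.0621 tang -5.3 rad -2.7 j6 24.0 grip 13.004884421825409
```

Call:
apply_moves:
  targets:
    - [0,0.00249,-0.0001,-0.0001,0,0,-0.0256]
    - [0,0.00249,-0.0001,-0.0001,0,0,-0.0256]
    - [0,0.00249,-0.0001,-0.0001,0,0,-0.0256]

```text
time_s: 15.92
tcp_pos: [0.5436, -0.1302, 0.2696]
eef_rot: [-180.0, 0.1, -51.8]
contact_force: [-0.2, 5.2, 1.5]
gripper_width: 0.021
gripper_force: 13.0
```

```bash
python3 st.py
```

```text
15.9167 z 0.26963 f [-0.2  5.2  1.5] ang -144.3 yaw -51.8 r 0.0621 tang -4.4 rad -2.9 j6 32.0 grip 13.005048483610153
```

Call:
apply_moves:
  targets:
    - [0,0.00249,-0.0001,-0.0001,0,0,-0.0256]
    - [0,0.00249,-0.0001,-0.0001,0,0,-0.0256]
    - [0,0.00249,-0.0001,-0.0001,0,0,-0.0256]

```text
time_s: 16.17
tcp_pos: [0.5484, -0.1357, 0.2698]
eef_rot: [-180.0, 0.2, -44.8]
contact_force: [-1.1, 4.6, 2.1]
gripper_width: 0.0209
gripper_force: 13.0
```

```bash
python3 st.py
```

```text
16.1667 z 0.26982 f [-1.1  4.6  2.1] ang -137.6 yaw -44.8 r 0.0621 tang -4.1 rad -2.4 j6 39.0 grip 13.005101680755615
```

Call:
apply_moves:
  targets:
    - [0,0.00249,-0.0001,-0.0001,0,0,-0.0256]
    - [0,0.00249,-0.0001,-0.0001,0,0,-0.0256]
    - [0,0.00249,-0.0001,-0.0001,0,0,-0.0256]

```text
time_s: 16.42
tcp_pos: [0.5539, -0.1406, 0.27]
eef_rot: [-180.0, 0.2, -37.9]
contact_force: [-2.5, 4.7, 2.3]
gripper_width: 0.0207
gripper_force: 13.0
```

```bash
python3 st.py
```

```text
16.4167 z 0.27002 f [-2.5  4.7  2.3] ang -130.8 yaw -37.9 r 0.0621 tang -5.0 rad -1.9 j6 47.0 grip 13.004999309778214
```

Call:
apply_moves:
  targets:
    - [0,0.00249,-0.0001,-0.0001,0,0,-0.0256]
    - [0,0.00249,-0.0001,-0.0001,0,0,-0.0256]
    - [0,0.00249,-0.0001,-0.0001,0,0,-0.0256]

```text
time_s: 16.67
tcp_pos: [0.5598, -0.1449, 0.2702]
eef_rot: [-180.0, 0.2, -31.0]
contact_force: [-2.8, 3.6, 2.2]
gripper_width: 0.021
gripper_force: 13.0
```

```bash
python3 st.py
```

```text
16.6667 z 0.27023 f [-2.8  3.6  2.2] ang -124.1 yaw -31.0 r 0.0622 tang -4.3 rad -1.4 j6 54.0 grip 13.004315346479416
```

Call:
apply_moves:
  targets:
    - [0,0.00249,-0.0001,-0.0001,0,0,-0.0256]
    - [0,0.00249,-0.0001,-0.0001,0,0,-0.0256]
    - [0,0.00249,-0.0001,-0.0001,0,0,-0.0256]

```text
time_s: 16.92
tcp_pos: [0.5657, -0.1482, 0.2703]
eef_rot: [-180.0, 0.3, -24.1]
contact_force: [-8.0, 5.8, 3.1]
gripper_width: 0.0206
gripper_force: 13.0
```

```bash
python3 st.py
```

```text
16.9167 z 0.27026 f [-8.   5.8  3.1] ang -117.8 yaw -24.1 r 0.0622 tang -9.8 rad -1.4 j6 62.0 grip 13.005828112363815
```

Tangential force jumped to about 10 N, so this is probably the stop. I'll tighten the grip, hold still, and check that the force stays.

Call:
apply_moves:
  targets:
    - [0,0,0,0,0,0,0]
    - [0,0,0,0,0,0,0]
  newtons: 40

```text
time_s: 17.08
tcp_pos: [0.5654, -0.148, 0.2701]
eef_rot: [-180.0, 0.3, -24.2]
contact_force: [-6.6, 5.5, 2.7]
gripper_width: 0.0205
gripper_force: 40.0
```

```bash
python3 st.py
```

```text
17.0833 z 0.27013 f [-6.6  5.5  2.7] ang -118.1 yaw -24.2 r 0.0622 tang -8.4 rad -1.8 j6 61.0 grip 40.007484555244446
```

Call:
apply_moves:
  targets:
    - [0,0.0005,-2e-05,0,0,0,0]
    - [0,0.0005,-2e-05,0,0,0,0]
    - [0,0,0,0,0,0,0]

```text
time_s: 17.33
tcp_pos: [0.5659, -0.1483, 0.2701]
eef_rot: [180.0, 0.4, -24.2]
contact_force: [-8.6, 5.2, 5.4]
gripper_width: 0.0205
gripper_force: 40.0
```

```bash
python3 st.py
```

```text
17.3333 z 0.27008 f [-8.6  5.2  5.4] ang -117.6 yaw -24.2 r 0.0622 tang -10.0 rad -0.7 j6 61.0 grip 40.00782787799835
```

Call:
apply_moves:
  targets:
    - [0,0.0005,-2e-05,-0.0002,0,0,0]
    - [0,0.0005,-2e-05,-0.0002,0,0,0]
    - [0,0,0,0,0,0,0]

```text
time_s: 17.58
tcp_pos: [0.5662, -0.1485, 0.2701]
eef_rot: [180.0, 0.5, -24.2]
contact_force: [-8.8, 5.9, 3.3]
gripper_width: 0.0205
gripper_force: 40.0
```

```bash
python3 st.py
```

```text
17.5833 z 0.2701 f [-8.8  5.9  3.3] ang -117.2 yaw -24.2 r 0.0622 tang -10.5 rad -1.2 j6 62.0 grip 40.007187724113464
```

Call:
apply_moves:
  targets:
    - [0,0.0005,-2e-05,0,0,0,0]
    - [0,0.0005,-2e-05,0,0,0,0]
    - [0,0.0005,-2e-05,0,0,0,0]

```text
time_s: 17.83
tcp_pos: [0.567, -0.1489, 0.27]
eef_rot: [180.0, 0.5, -24.3]
contact_force: [-11.4, 7.6, 4.3]
gripper_width: 0.0202
gripper_force: 40.0
```

```bash
python3 st.py
```

```text
17.8333 z 0.26998 f [-11.4   7.6   4.3] ang -116.4 yaw -24.3 r 0.0622 tang -13.6 rad -1.7 j6 62.0 grip 40.00909924507141
```

Call:
apply_moves:
  targets:
    - [0,0.0005,-2e-05,0,0,0,0]
    - [0,0.0003,0,0,0,0,0]
    - [0,0,0,0,0,0,0]

```text
time_s: 18.08
tcp_pos: [0.5673, -0.1491, 0.2699]
eef_rot: [180.0, 0.6, -24.3]
contact_force: [-12.8, 7.9, 5.4]
gripper_width: 0.0203
gripper_force: 40.0
```

```bash
python3 st.py; cat >> st.py <<'E'
import sys
if len(sys.argv)>1:
    n,d=int(sys.argv[1]),float(sys.argv[2]);t=s["eef_rot"][2]
E
python3 - <<'E'
import numpy as np
# rigid backward rotation about axis, 4 deg/row; tool-frame step with centre in tool frame
from plant import get_state
s=get_state();p=s["tcp_pos"];y=np.radians(s["eef_rot"][2])
B=np.array([[np.cos(y),np.sin(y)],[np.sin(y),-np.cos(y)]]) # cols tool x,y
c=B.T@(np.array([.5928,-.0923])-p[:2]);print("centre in tool",c)
for d in(1,2,5,6):
    a=np.radians(d) # tool rotates +d about tool z
    R=np.array([[np.cos(a),-np.sin(a)],[np.sin(a),np.cos(a)]])
    print(d,(c-R@c).round(5),d/90,d/36000)
E
```

```text
18.0833 z 0.26988 f [-12.8   7.9   5.4] ang -116.1 yaw -24.3 r 0.0623 tang -15.0 rad -1.5 j6 62.0 grip 40.01167595386505
centre in tool [-0.00011251 -0.06223177]
1 [-1.09e-03 -1.00e-05] 0.011111111111111112 2.777777777777778e-05
2 [-2.17e-03 -3.00e-05] 0.022222222222222223 5.555555555555556e-05
5 [-0.00542 -0.00023] 0.05555555555555555 0.0001388888888888889
6 [-0.00651 -0.00033] 0.06666666666666667 0.00016666666666666666
```

The stop is felt firmly at 15 N, well under the straining limit. Now I'll wind back half a turn.

Call:
apply_moves:
  targets:
    - [0,-0.001,0,0,0,0,0]
    - [0,-0.001,0,0,0,0,0]
    - [0,-0.0027,-6e-05,5e-05,0,0,0.0278]
    - [0,-0.00542,-0.00023,0.00012,0,0,0.0556]
    - [0,-0.00542,-0.00023,0.00012,0,0,0.0556]
    - [0,-0.00542,-0.00023,0.00012,0,0,0.0556]
    - [0,-0.00542,-0.00023,0.00012,0,0,0.0556]
    - [0,-0.00542,-0.00023,0.00012,0,0,0.0556]

```text
time_s: 18.75
tcp_pos: [0.5458, -0.1323, 0.2706]
eef_rot: [179.9, 0.0, -52.0]
contact_force: [0.1, -4.6, -1.4]
gripper_width: 0.0204
gripper_force: 40.0
```

```bash
python3 st.py
```

```text
18.75 z 0.27058 f [ 0.1 -4.6 -1.4] ang -141.6 yaw -52.0 r 0.0617 tang 3.7 rad 2.8 j6 32.0 grip 39.996196031570435
```

Call:
apply_moves:
  targets:
    - [0,-0.00542,-0.0002,0.00018,0,0,0.0556]
    - [0,-0.00542,-0.0002,0.00018,0,0,0.0556]
    - [0,-0.00542,-0.0002,0.00018,0,0,0.0556]
    - [0,-0.00542,-0.0002,0.00018,0,0,0.0556]
    - [0,-0.00542,-0.0002,0.00018,0,0,0.0556]
    - [0,-0.00542,-0.0002,0.00015,0,0,0.0556]
    - [0,-0.00542,-0.0002,0.00015,0,0,0.0556]
    - [0,-0.00542,-0.0002,0.00015,0,0,0.0556]
    - [0,-0.00542,-0.00023,0.00015,0,0,0.0556]
    - [0,-0.00542,-0.00023,0.00015,0,0,0.0556]

```text
time_s: 19.58
tcp_pos: [0.5323, -0.0812, 0.2688]
eef_rot: [179.8, -0.1, -102.1]
contact_force: [-4.6, -3.1, 1.2]
gripper_width: 0.0205
gripper_force: 40.0
```

```bash
python3 st.py
```

```text
19.5833 z 0.26878 f [-4.6 -3.1  1.2] ang 167.6 yaw -102.1 r 0.0615 tang 4.0 rad 3.9 j6 -24.0 grip 39.99642312526703
```

Call:
apply_moves:
  targets:
    - [0,-0.00542,-0.00018,0.00013,0,0,0.0556]
    - [0,-0.00542,-0.00018,0.00013,0,0,0.0556]
    - [0,-0.00542,-0.00018,0.00013,0,0,0.0556]
    - [0,-0.00542,-0.00018,0.00013,0,0,0.0556]
    - [0,-0.00542,-0.00018,0.00013,0,0,0.0556]
    - [0,-0.00542,-0.00018,0.00013,0,0,0.0556]
    - [0,-0.00542,-0.00018,0.00013,0,0,0.0556]
    - [0,-0.00542,-0.00018,0.00013,0,0,0.0556]
    - [0,-0.00542,-0.0002,0.00013,0,0,0.0556]
    - [0,-0.00542,-0.0002,0.00013,0,0,0.0556]

```text
time_s: 20.42
tcp_pos: [0.5633, -0.0382, 0.2672]
eef_rot: [179.9, -0.2, -152.1]
contact_force: [-4.1, -0.4, 1.6]
gripper_width: 0.0203
gripper_force: 40.0
```

```bash
python3 st.py
```

```text
20.4167 z 0.26723 f [-4.1 -0.4  1.6] ang 116.6 yaw -152.1 r 0.0616 tang 3.8 rad 1.5 j6 -78.0 grip 39.99687731266022
```

Still 54.7° to go: ten rows of 5°, then a reading.

Call:
apply_moves:
  targets:
    - [0,-0.00542,-0.0002,0.00013,0,0,0.0556]
    - [0,-0.00542,-0.0002,0.00013,0,0,0.0556]
    - [0,-0.00542,-0.0002,0.00013,0,0,0.0556]
    - [0,-0.00542,-0.0002,0.00013,0,0,0.0556]
    - [0,-0.00542,-0.0002,0.00013,0,0,0.0556]
    - [0,-0.00542,-0.0002,0.00013,0,0,0.0556]
    - [0,-0.00542,-0.0002,0.00013,0,0,0.0556]
    - [0,-0.00542,-0.0002,0.00013,0,0,0.0556]
    - [0,-0.00542,-0.00023,0.00013,0,0,0.0556]
    - [0,-0.00542,-0.00023,0.00013,0,0,0.0556]
    - [0,-0.0043,-0.00018,0.0001,0,0,0.0444]
    - [0,0,0,0,0,0,0]

```text
time_s: 21.42
tcp_pos: [0.6207, -0.0369, 0.2656]
eef_rot: [-179.9, -0.2, 153.9]
contact_force: [-3.1, 0.7, 1.8]
gripper_width: 0.0206
gripper_force: 40.0
```

```bash
python3 st.py
```

```text
21.4167 z 0.26561 f [-3.1  0.7  1.8] ang 61.3 yaw 153.9 r 0.0621 tang 3.1 rad -0.9 j6 -131.0 grip 40.00162661075592
```

Call:
apply_moves:
  targets:
    - [0.4,0,0,0,0,0,0]
    - [0.4,0,0,0,0,0,0]
    - [0.4,0,0,0,0,0,0]
    - [0.4,0,0,0,0,0,0]
    - [0.4,0,0,0,0,0,0]
    - [0.4,0,0,-0.01,0,0,0]
    - [0.4,0,0,-0.01,0,0,0]
    - [0.4,0,0,-0.02,0,0,0]
    - [0.4,0,0,-0.02,0,0,0]
    - [0.4,0,0,-0.03,0,0,0]
    - [0.4,0,0,-0.03,0,0,0]
    - [0.4,0,0,-0.03,0,0,0]
    - [0.4,0.03,0,0,0,0,0]
    - [0.4,0.04,0,0,0,0,0]
    - [0.4,0.04,0,0,0,0,0]
    - [0.4,0.04,0,0,0,0,0]
    - [0.4,0,0,0,0,0,0]
    - [0.4,0,0,0,0,0,0]

```text
time_s: 22.92
tcp_pos: [0.4852, 0.0287, 0.4192]
eef_rot: [179.8, 0.2, 154.3]
contact_force: [-0.0, 0.3, 0.4]
gripper_width: 0.0355
gripper_force: 0.0
```

```bash
python3 - <<'E'
from plant import *
import cv2,numpy as np
b=cv2.resize(capture("scene")["frame"][100:260,160:400,::-1],(720,480),interpolation=cv2.INTER_CUBIC)
cv2.imwrite("pics/s3.png",np.clip(b*1.4,0,255).astype(np.uint8))
print(get_state()["contact_force"])
c=capture("top");K,T,Z=c["camera_matrix"],c["T"],c["range_z"]
ys,xs=np.mgrid[130:240,305:430];z=Z[130:240,305:430]
P=np.stack([(xs-K[0,2])/K[0,0]*z,(ys-K[1,2])/K[1,1]*z,z],-1)@T[:3,:3].T+T[:3,3]
m=(P[...,2]>.262)&(P[...,2]<.30);print(m.sum(),np.median(P[m],0))
E
```

```text
[0.15907901 0.30041328 0.0947315 ]
0 [nan nan nan]
  return _methods._mean(a, axis=axis, dtype=dtype,
  ret = um.true_divide(
```

View pics/s3.png

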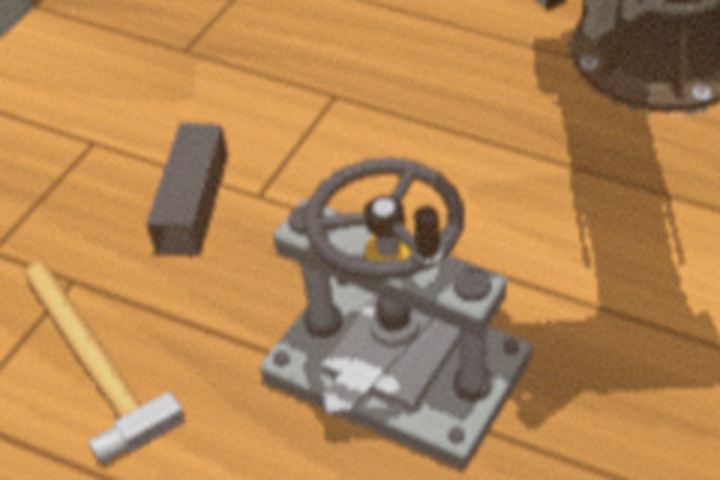

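The knob at (427,230) is back near its starting angle, with the wheel higher. The blank, tube and hammer haven't moved, and the arm is clear.

```bash
python3 -c "from plant import close_job;print(close_job())"
```

```text
the job is handed in; nothing more can be done
None
```

The press is open: I wound the wheel up about 1.5 turns until it met its top stop at about 15 N, backed it off half a turn and let go; the blank, tube and hammer look undisturbed in the last picture (hatchet not in that view), and I handed the job in at about 23 s.

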